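# Set out the specimen pots by size

## Robot

A 6-joint arm with a two-finger parallel gripper is mounted at the origin on the work surface. World frame = base frame: x ahead of the robot, y to its left, z up, the work surface at z = 0. Lengths are in m, angles in rad, forces in N, time in s.
With the tool pointing down it reaches from about 0.35 to 0.775 m from the base axis. Payload 7.3 kg.
Tool frame: the origin (TCP) lies at the centre of the arm's flange, where the gripper is bolted on; the fingertips stand 178 mm ahead of it and the grasp point (between the pads) lies 159 mm ahead of it; z points along the fingers, y is the line along which they close (so a half turn about z gives the same grasp; the last joint's range is limited). The gripper opens to 92 mm and grips with 3 to 60 N. Pads are 19 mm wide; open, the fingers measure 130 mm over their backs; the gripper's body (75 mm by 190 mm) begins 47 mm behind the grasp point.
Start: joints at [-1.397, 0.342, 1.524, -0, 1.275, -0.146], TCP at [0.165, -0.498, 0.405] pointing down, gripper open.
Joint ranges: [-2.53, 2.53], [-0.77, 2.02], [0.04, 2.7], [-1, 4.14], [0.28, 2.66], [-3.11, 3.11]. Speed limits (rad/s): [2.57, 2.57, 3.14, 3.14, 3.14, 3.14].

## Interface

Orientations are given as [roll, pitch, yaw] about the fixed x, y, z axes, in that order (R = Rz(yaw) Ry(pitch) Rx(roll)).
In Python, from cell import telemetry, vision, ticket gives the robot as it stands.
- The arm moves only by the shell command python3 -m crank 'ROWS' [FORCE]. ROWS is JSON, a list of rows, each a list of 5 numbers: the gripper command: -1 is shut, 1 is fully open, values between are in proportion, then the shift along the tool's x, y, z in mm, then the turn about the tool's z in rad. In form: [[fingers, dx, dy, dz, roll], ...]. A call has 1 to 12 rows; each row is the pose to reach, as a shift and turn from the pose commanded when the call began, along the tool's axes at that moment; what a row does not reach only later rows make up. A row lasts 1/12 s, in which the tool goes at most 41.7 mm and 7.16 degrees, less where a joint would pass 70% of its speed; a pose out of reach is approached as far as the arm can. A call with a gripper value outside its range is refused whole. The fingers move at their own pace and stop on an object; FORCE is the grip in N (left out, the last holds). Time passes only in rows, so rows that repeat a pose let the fingers close. It gives the time, the measured TCP pose, the force, the opening and the grip force at its end, in the units of the state.
- telemetry.observe(): the state, without advancing time (a new reading comes with each control period).
- vision.read_camera(name): name is "scene" or "top" or "wrist"; returns (picture, depth): 400x640x3 uint8, red, green, blue; 400x640 float32, m along the optical axis (not along the pixel's ray), 0 where there is no reading.
- vision.get_calibration(name): a dict with "camera_matrix" (3x3 intrinsics, pixels), "dist" ([k1, k2, p1, p2, k3] as OpenCV has them; the pictures are not rectified), "rvec" (rotation vector, rad) and "tvec" (3), from world to camera coordinates, as OpenCV has them. Camera axes: x right, y down, z forward; pixel columns grow to the right and rows downward; lengths in m; the calibration is good to about 2 mm. A picture is of the moment at which its call begins: read the wrist's pose just before it. get_calibration takes no time and is no camera call; for the wrist camera it gives the pose at the moment of the call.
- ticket.hand_in(): hands the job in; it is judged then, once.
The state is a dict: "time": time; "qpos": joint angles; "qvel": joint speeds; "joint_efforts": joint torques, N m; "tool_pos": TCP position; "tool_rot": TCP orientation; "contact_force": force on the tool from outside, world axes, zero at the start; "torque": the same for the moment, N m; "opening": finger opening in m; "grip_force": force on a finger pad.
Only numpy, scipy, OpenCV 4.12 (cv2) and the standard library are available. Lean on these libraries where they do the work, as an engineer would, in place of code of your own. Each camera call takes 0.05 s, during which the arm holds its last target. There are 200 camera calls.

## Task

Set the four red-lidded specimen pots out on the steel ledge for sampling, one centred on each blue mat, in order of size: the largest on the mat next to the yellow sharps bin, then smaller and smaller to the smallest at the other end. Keep the pots upright and set them down gently, do not drop them, and leave the brown wash bottle standing where it is.

Things in the scene. Friction and masses are not known exactly. Their poses are not given: they have to be found in the camera images.
- pot_small: the smallest of the four closed specimen pots: upright white round tub with a red screw lid, 46 mm tall in all; the lid is the top 13 mm and 34 mm in diameter, the tub below it 30 mm. Standing loose on the table. Origin: centre of the underside, z up. It may be lifted by the lid or the tub.
- pot_medium: the second smallest of the four closed specimen pots: upright white round tub with a red screw lid, 62 mm tall in all; the lid is the top 13 mm and 42 mm in diameter, the tub below it 38 mm. Standing loose on the table. Origin: centre of the underside, z up. It may be lifted by the lid or the tub.
- pot_large: the second largest of the four closed specimen pots: upright white round tub with a red screw lid, 80 mm tall in all; the lid is the top 13 mm and 50 mm in diameter, the tub below it 46 mm. Standing loose on the table. Origin: centre of the underside, z up. It may be lifted by the lid or the tub.
- pot_largest: the largest of the four closed specimen pots: upright white round tub with a red screw lid, 100 mm tall in all; the lid is the top 13 mm and 58 mm in diameter, the tub below it 54 mm. Standing loose on the table. Origin: centre of the underside, z up. It may be lifted by the lid or the tub.
- mat_0: an end of the row of four dark blue round silicone mats, mat_0 to mat_3, on the steel ledge; 74 mm in diameter, 4 mm thick, fixed, about 92 mm apart. Origin: centre of its underside, 40 mm above the table; a pot stands 4 mm above it. y runs along the ledge towards mat_3, x across it, away from the robot. Ledge 125 mm deep; upstand 18 mm high along its far edge, 60 to 69 mm from the mats' centres.
- mat_1: an inner one of the row of four dark blue round silicone mats, mat_0 to mat_3, on the steel ledge; 74 mm in diameter, 4 mm thick, fixed, about 92 mm apart. Origin: centre of its underside, 40 mm above the table; a pot stands 4 mm above it. y runs along the ledge towards mat_3, x across it, away from the robot. Ledge 125 mm deep; upstand 18 mm high along its far edge, 60 to 69 mm from the mats' centres.
- mat_2: an inner one of the row of four dark blue round silicone mats, mat_0 to mat_3, on the steel ledge; 74 mm in diameter, 4 mm thick, fixed, about 92 mm apart. Origin: centre of its underside, 40 mm above the table; a pot stands 4 mm above it. y runs along the ledge towards mat_3, x across it, away from the robot. Ledge 125 mm deep; upstand 18 mm high along its far edge, 60 to 69 mm from the mats' centres.
- mat_3: an end of the row of four dark blue round silicone mats, mat_0 to mat_3, on the steel ledge; 74 mm in diameter, 4 mm thick, fixed, about 92 mm apart. Origin: centre of its underside, 40 mm above the table; a pot stands 4 mm above it. y runs along the ledge towards mat_3, x across it, away from the robot. Ledge 125 mm deep; upstand 18 mm high along its far edge, 60 to 69 mm from the mats' centres.
- sharps_bin: yellow square sharps bin, 102 mm wide and 131 mm high, fixed on the table at one end of the ledge (either end, it changes), about 140 mm from the centre of the nearest mat. A white and light blue wipes tub, 102 mm in diameter and 125 mm high, stands in the same way at the other end. Origin: centre of its underside.
- wash_bottle: brown wash bottle with a pale pointed nozzle, 50 mm in diameter and 166 mm tall with the nozzle, standing loose on the table among the pots; not to be disturbed. Origin: centre of its underside, z up.

How it is judged:
By the outcome, as a careful person would: the job done as asked, in the order asked, and still so for the second after the job is handed in, with the robot touching nothing.
It also fails if it takes over 115 s, if anything falls off the work surface, if the arm or the gripper's body presses on something with over 40 N, if the wrist force passes 120 N, or if a joint passes its speed limit or range.

## Working session

There is one attempt and no reset: what is moved stays moved. The work goes in short steps, Python scripts to look and compute and a shell command to move; the robot and the scene stay as the last step left them, time stands still between calls to the robot, and variables do not carry over. Pictures are saved under pics/ and viewed, at most 14 in all, crops included, and the job is handed in when it is done.

```bash
mkdir -p pics; ls
python3 - <<'E'
from cell import telemetry, vision
import cv2, numpy as np
print(telemetry.observe())
for n in("scene","top"):
    p,d=vision.read_camera(n); cv2.imwrite(f"pics/{n}0.png",p[:,:,::-1]); np.savez(f"{n}0.npz",p=p,d=d)
    print(n,vision.get_calibration(n),(d==0).mean())
E
```

```text
pics
{'time': 0.0, 'qpos': array([-1.39696921e+00,  3.42722364e-01,  1.52504229e+00, -4.14637542e-06,
        1.27542587e+00, -1.46002177e-01]), 'qvel': array([ 4.37057956e-04, -1.99943228e-04, -7.99275996e-05,  3.16005612e-04,
        4.28811492e-04, -1.91922817e-03]), 'joint_efforts': array([ 2.09024515e-04, -4.31244421e+01, -2.44222820e+01,  7.19266268e-02,
        5.60265896e-02, -1.28948964e-04]), 'tool_pos': array([ 0.16505625, -0.49822431,  0.40403612]), 'tool_rot': array([-3.14001120e+00, -2.28542155e-04,  3.19830326e-01]), 'contact_force': array([-0.16471651,  0.46688735, -0.59018476]), 'torque': array([-0.00714862,  0.01312096,  0.04680867]), 'grip_force': 0.0, 'opening': 0.09181917077540622}
scene {'camera_matrix': array([[374.62608571,   0.        , 321.82113901],
       [  0.        , 374.62608571, 201.63937313],
       [  0.        ,   0.        ,   1.        ]]), 'dist': array([-0.01085035,  0.        ,  0.        ,  0.        ,  0.        ]), 'rvec': array([ 2.27061917,  1.08707466, -0.39720134]), 'tvec': array([-0.35379853, -0.31712167,  1.13740718])} 0.00394140625
top {'camera_matrix': array([[368.80809244,   0.        , 319.30757928],
       [  0.        , 368.80809244, 197.40501524],
       [  0.        ,   0.        ,   1.        ]]), 'dist': array([-0.03586678,  0.        ,  0.        ,  0.        ,  0.        ]), 'rvec': array([ 2.15660937, -2.03417364,  0.22391592]), 'tvec': array([-0.01212202,  0.55611268,  0.78628308])} 0.00398046875
```

View pics/scene0.png

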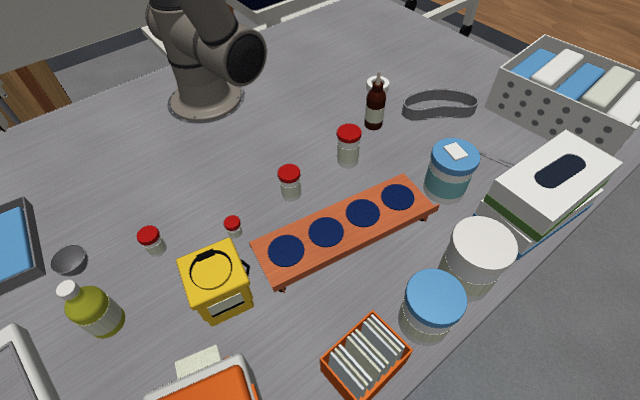

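View pics/top0.png

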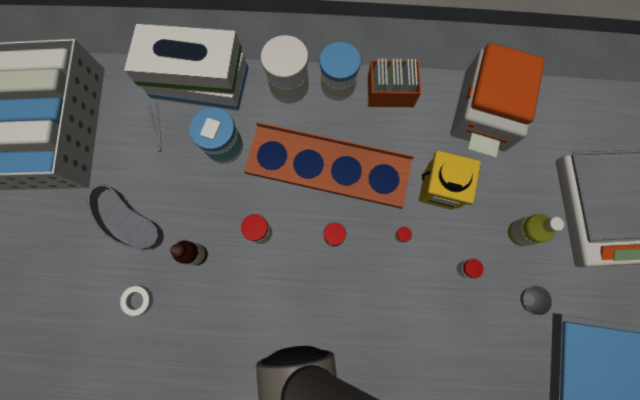

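The scene view shows the bin at (215,270), mats from (286,250) to (398,197) and lids at (232,223), (148,235), (289,173), (348,133). In the top view the bin is at (452,180), with mats at (384,179), (346,170), (308,164) and (272,155). The lids there are at (255,228), (334,234), (404,234) and (473,268), and the bottle is at (185,250).

```bash
cat > h.py <<'E'
import cv2, numpy as np
from cell import telemetry, vision
def cam(n):
    c=vision.get_calibration(n); return c["camera_matrix"],c["dist"],cv2.Rodrigues(c["rvec"])[0],c["tvec"]
def world(c,uv,d):
    K,D,R,t=c; x=cv2.undistortPoints(np.array(uv,float).reshape(-1,1,2),K,D)[:,0]
    d=np.atleast_1d(d)[:,None]; return (np.hstack([x,np.ones((len(x),1))])*d-t)@R
def onplane(c,uv,z):
    o=world(c,uv,0.)[0]; r=world(c,uv,1.)[0]-o; return o+r*(z-o[2])/r[2]
def tri(ca,ua,cb,ub):
    P=[]; X=[]
    for c,u in((ca,ua),(cb,ub)):
        P.append(np.hstack([c[2],c[3][:,None]])); X.append(cv2.undistortPoints(np.array(u,float).reshape(1,1,2),c[0],c[1])[0].T)
    q=cv2.triangulatePoints(P[0],P[1],X[0],X[1])[:,0]; return q[:3]/q[3]
def mask(p,kind):
    h=cv2.cvtColor(p,cv2.COLOR_RGB2HSV); H,S,V=[h[...,i].astype(int) for i in range(3)]
    if kind=="red": return (((H<5)|(H>174))&(S>170)&(V>80)).astype(np.uint8)
    return ((H>108)&(H<128)&(S>120)&(V<140)).astype(np.uint8)
def blobs(m,amin=60):
    n,l,s,c=cv2.connectedComponentsWithStats(m); return [(l==i,s[i],c[i]) for i in range(1,n) if s[i][4]>amin]
E
python3 - <<'E'
from h import *
for n in("scene","top"):
    z=np.load(n+"0.npz"); p,d=z["p"],z["d"]; c=cam(n)
    for k in("red","blue"):
        for m,s,ce in blobs(mask(p,k)):
            v,u=np.nonzero(m); dd=d[v,u]; ok=dd>0
            w=world(c,np.c_[u,v][ok],dd[ok]); zt=np.percentile(w[:,2],85)
            t=w[w[:,2]>zt-.005]
            q=(t.min(0)+t.max(0))/2
            print(n,k,ce.round(1),s[4],"ztop",zt.round(4),"mid",q[:2].round(4),"ext",np.ptp(t,0)[:2].round(3))
E
```

```text
scene red [348.8 132.7] 351 ztop 0.0998 mid [0.4765 0.1554] ext [0.053 0.057]
scene red [288.4 172.8] 324 ztop 0.0799 mid [ 0.4749 -0.0205] ext [0.048 0.048]
scene red [231.2 222.5] 181 ztop 0.0456 mid [ 0.4877 -0.1817] ext [0.031 0.033]
scene red [146.9 234.6] 296 ztop 0.0613 mid [ 0.418  -0.3333] ext [0.041 0.041]
scene blue [258.2   3. ] 214 ztop 0.0133 mid [-0.4409  0.4578] ext [0.064 0.068]
scene blue [397.5 196.9] 640 ztop 0.0442 mid [0.6617 0.141 ] ext [0.07  0.071]
scene blue [362.6 212.8] 701 ztop 0.0442 mid [0.6455 0.0514] ext [0.07  0.072]
scene blue [325.7 231.9] 785 ztop 0.044 mid [ 0.6334 -0.0407] ext [0.07  0.071]
scene blue [285.8 250.4] 866 ztop 0.0442 mid [ 0.6176 -0.1303] ext [0.072 0.07 ]
top red [253.9 227. ] 526 ztop 0.1008 mid [0.4731 0.1572] ext [0.055 0.057]
top red [334.4 233.5] 376 ztop 0.0805 mid [ 0.4726 -0.0182] ext [0.047 0.047]
top red [403.7 233.8] 157 ztop 0.0463 mid [ 0.4859 -0.1785] ext [0.031 0.03 ]
top red [473.4 268.2] 259 ztop 0.0623 mid [ 0.4145 -0.3314] ext [0.038 0.039]
top blue [271.5 155.1] 603 ztop 0.0451 mid [0.6594 0.1429] ext [0.068 0.067]
top blue [308.  163.6] 617 ztop 0.045 mid [0.6425 0.053 ] ext [0.068 0.068]
top blue [346.  170.2] 628 ztop 0.0449 mid [ 0.6311 -0.0391] ext [0.069 0.068]
top blue [383.4 178.6] 640 ztop 0.0444 mid [ 0.6161 -0.1285] ext [0.068 0.068]
```

```bash
cat >> h.py <<'E'
from scipy.spatial.transform import Rotation as Ro
def go(x,y,z,yaw):
    "shift (mm, tool axes) and roll to bring the grasp point to x,y,z with tool yaw"
    s=telemetry.observe(); R=Ro.from_euler("xyz",s["tool_rot"]).as_matrix()
    g=s["tool_pos"]+.159*R[:,2]
    print("t",round(s["time"],1),"grasp pt",g.round(4),"yaw",s["tool_rot"][2].round(3),"open",s["opening"].round(4),"F",s["contact_force"].round(1))
    print("shift",(R.T@(np.array([x,y,z])-g)*1000).round(1),"roll",round(s["tool_rot"][2]-yaw,3))
E
python3 - <<'E'
from h import *
go(.487,-.180,.15,-.159)
z=np.load("top0.npz"); c=cam("top")
for n,u in(("bottle",(185,250)),("bin",(455,172)),("tub",(211,128))): print(n,world(c,[u],z["d"][u[1],u[0]])[0].round(3))
E
```

```text
Traceback (most recent call last):
  File "h.py", line 26, in go
    print("t",round(s["time"],1),"grasp pt",g.round(4),"yaw",s["tool_rot"][2].round(3),"open",s["opening"].round(4),"F",s["contact_force"].round(1))
                                                                                              ^^^^^^^^^^^^^^^^^^
AttributeError: 'float' object has no attribute 'round'
```

```bash
sed -i 's/s\["opening"\].round(4)/round(s["opening"],4)/' h.py
python3 - <<'E'
from h import *
go(.487,-.180,.20,-.159)
z=np.load("top0.npz"); c=cam("top")
for n,u in(("bottle",(185,250)),("bin",(455,172)),("tub",(211,128))): print(n,world(c,[u],z["d"][u[1],u[0]])[0].round(3))
E
```

```text
t 0.1 grasp pt [ 0.165  -0.498   0.2451] yaw 0.32 open 0.0918 F [-0.6  0.7 -0.1]
shift [ 405.7 -200.6   45.5] roll 0.479
bottle [0.414 0.293 0.122]
bin [ 0.615 -0.272  0.125]
tub [0.688 0.272 0.123]
```

```bash
python3 -m crank '[[1,406,-201,45,0.48],[1,406,-201,45,0.48],[1,406,-201,45,0.48],[1,406,-201,45,0.48],[1,406,-201,45,0.48],[1,406,-201,45,0.48],[1,406,-201,45,0.48],[1,406,-201,45,0.48],[1,406,-201,45,0.48],[1,406,-201,45,0.48],[1,406,-201,45,0.48],[1,406,-201,45,0.48]]' 20
python3 - <<'E'
from h import *
c=cam("wrist"); p,d=vision.read_camera("wrist"); cv2.imwrite("pics/w1.png",p[:,:,::-1])
print(c[2].round(2), (-c[2].T@c[3]).round(3))
for k in("red","blue"):
  for m,s,ce in blobs(mask(p,k),150):
    v,u=np.nonzero(m); dd=d[v,u]; ok=dd>0
    w=world(c,np.c_[u,v][ok],dd[ok]); zt=np.percentile(w[:,2],80); t=w[w[:,2]>zt-.004]
    print(k,ce.round(1),s,zt.round(4),((t.min(0)+t.max(0))/2).round(4),np.ptp(t,0).round(3))
go(.487,-.180,.040,-.159)
E
```

```text
time: 1.1
tool_pos: [0.4899, -0.176, 0.3588]
tool_rot: [-3.14, 0.0, -0.156]
contact_force: [-0.3, 0.1, -0.0]
opening: 0.0916
grip_force: 0.0
[[-0.16 -0.99 -0.  ]
 [-0.94  0.15  0.31]
 [-0.3   0.05 -0.95]] [ 0.572 -0.189  0.338]
red [140.2 254.6] [126 240  35  24 408] 0.0801 [ 0.4692 -0.0106  0.0794] [0.027 0.028 0.004]
blue [121.1  56.5] [  96   15   51   85 2910] 0.044 [ 0.6317 -0.028   0.0435] [0.065 0.046 0.006]
blue [35.  62.8] [   0   18   76   89 5391] 0.044 [0.6415 0.0509 0.0435] [0.071 0.072 0.006]
t 1.1 grasp pt [ 0.4896 -0.1762  0.1997] yaw -0.156 open 0.0919 F [ 1.   1.5 -0.1]
shift [ -1.9   4.4 159.7] roll 0.003
```

View pics/w1.png

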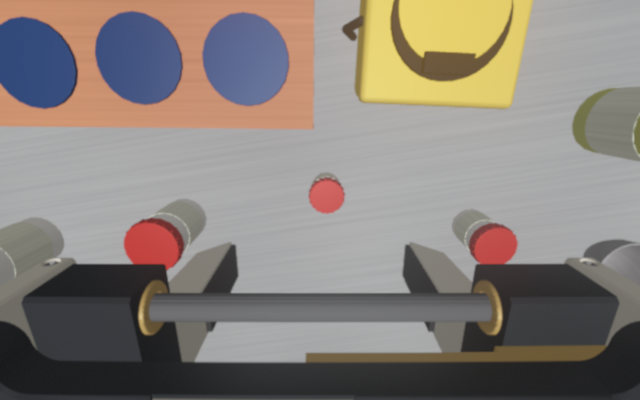

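The wrist view shows the small pot's lid at (327,195), the bin at (445,50) and three mats along the top left. The mask missed the brighter lids, so I'll relax it.

```bash
sed -i 's/(S>170)&(V>80)/(S>140)\&(V>80)/; s/(V<140)/(V<190)/' h.py
cat >> h.py <<'E'
def look(name,z=None,show=("red","blue")):
    c=cam(name); p,d=vision.read_camera(name)
    for k in show:
      for m,s,ce in blobs(mask(p,k),60):
        v,u=np.nonzero(m); dd=d[v,u]; ok=dd>0
        w=world(c,np.c_[u,v][ok],dd[ok]); zt=np.percentile(w[:,2],80); t=w[w[:,2]>zt-.004]
        print(k,ce.round(0),s[4],zt.round(4),((t.min(0)+t.max(0))/2).round(4)[:2],np.ptp(t,0).round(3)[:2])
    return p
E
python3 - <<'E'
from h import *
look("wrist")
go(.487,-.180,.040,-.159)
E
```

```text
red [327. 207.] 61 0.0458 [ 0.4731 -0.1803] [0.007 0.017]
red [152. 243.] 2179 0.08 [ 0.4921 -0.0653] [0.084 0.139]
red [494. 246.] 1232 0.0619 [ 0.4147 -0.3324] [0.038 0.04 ]
blue [120.  56.] 2914 0.0439 [ 0.6313 -0.0284] [0.065 0.047]
blue [34. 62.] 5360 0.044 [0.6416 0.0502] [0.071 0.072]
t 1.2 grasp pt [ 0.4882 -0.178   0.1999] yaw -0.156 open 0.0918 F [-0.7 -0.6 -0.6]
shift [ -0.6   2.2 159.9] roll 0.003
```

```bash
sed -i 's/(S>140)/(S>105)/' h.py; python3 -m crank '[[1,-1,2,40,0],[1,-1,2,80,0],[1,-1,2,115,0],[1,-1,2,145,0],[1,-1,2,160,0],[1,-1,2,160,0],[1,-1,2,160,0],[1,-1,2,160,0],[-1,-1,2,160,0],[-1,-1,2,160,0],[-1,-1,2,160,0],[-1,-1,2,160,0]]' 15
python3 -m crank '[[-1,0,0,0,0],[-1,0,0,0,0],[-1,0,0,0,0],[-1,0,0,0,0]]'; python3 -c "
from h import *
go(.6605,.142,.25,1.41)"
```

```text
time: 2.2
tool_pos: [0.4861, -0.1818, 0.2005]
tool_rot: [3.141, -0.001, -0.16]
contact_force: [0.1, 0.2, -0.9]
opening: 0.0697
grip_force: 0.0
time: 2.53
tool_pos: [0.486, -0.1817, 0.1997]
tool_rot: [3.142, 0.0, -0.16]
contact_force: [-0.1, 0.0, 1.1]
opening: 0.043
grip_force: 0.0
t 2.5 grasp pt [ 0.486  -0.1817  0.0407] yaw -0.16 open 0.043 F [-0.1  0.   1.1]
shift [ 120.7 -347.4 -209.3] roll -1.57
```

```bash
python3 -m crank '[[-1,0,0,0,0],[-1,0,0,0,0],[-1,0,0,0,0],[-1,0,0,0,0],[-1,0,0,-10,0],[-1,0,0,-30,0],[-1,0,0,-70,0],[-1,0,0,-110,0],[-1,0,0,-150,0],[-1,0,0,-180,0],[-1,0,0,-180,0],[-1,0,0,-180,0]]'; python3 -c "
from h import *
go(.6605,.142,.22,1.41)"
```

```text
time: 3.53
tool_pos: [0.486, -0.1817, 0.3822]
tool_rot: [3.14, -0.005, -0.16]
contact_force: [-0.1, -1.2, -0.8]
opening: 0.0334
grip_force: 15.0
t 3.5 grasp pt [ 0.4866 -0.1821  0.2232] yaw -0.16 open 0.0334 F [-0.1 -1.2 -0.8]
shift [ 119.9 -347.7    3.1] roll -1.57
```

```bash
python3 -m crank '[[-1,120,-348,3,-1.57],[-1,120,-348,3,-1.57],[-1,120,-348,3,-1.57],[-1,120,-348,3,-1.57],[-1,120,-348,3,-1.57],[-1,120,-348,3,-1.57],[-1,120,-348,3,-1.57],[-1,120,-348,3,-1.57],[-1,120,-348,3,-1.57],[-1,120,-348,3,-1.57],[-1,120,-348,3,-1.57],[-1,120,-348,3,-1.57]]'; python3 -m crank '[[-1,0,0,0,-0.06],[-1,0,0,0,-0.06],[-1,0,0,0,-0.06]]'
python3 - <<'E'
from h import *
p=look("wrist"); cv2.imwrite("pics/w2.png",p[:,:,::-1])
go(.6605,.142,.085,1.41)
E
```

```text
time: 4.53
tool_pos: [0.6598, 0.1437, 0.374]
tool_rot: [-3.137, 0.002, 1.348]
contact_force: [-1.3, -0.6, 0.2]
opening: 0.0335
grip_force: 15.0
time: 4.78
tool_pos: [0.6598, 0.1426, 0.3752]
tool_rot: [-3.139, 0.001, 1.398]
contact_force: [0.5, -0.8, -1.0]
opening: 0.0333
grip_force: 15.0
red [109. 221.] 3564 0.0999 [0.4732 0.1577] [0.059 0.058]
red [320. 272.] 2928 0.2213 [0.6586 0.1543] [0.035 0.04 ]
blue [323. 337.] 1482 0.0439 [ 0.6294 -0.039 ] [0.069 0.048]
t 4.8 grasp pt [0.6595 0.1425 0.2166] yaw 1.397 open 0.0331 F [ 0.1 -0.7 -0.6]
shift [ -0.3   1.3 131.6] roll -0.013
```

View pics/w2.png

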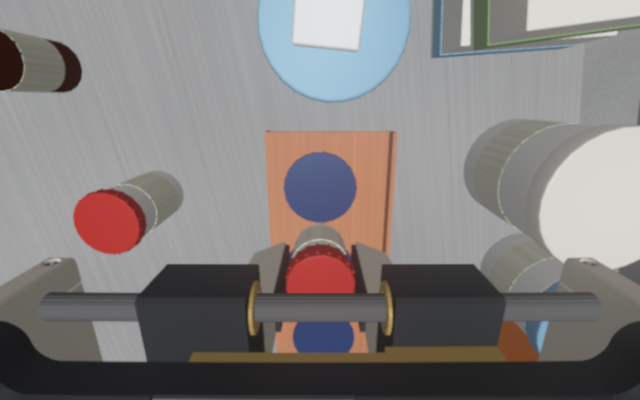

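Run:
```python
from h import *
c=cam("wrist"); p,d=vision.read_camera("wrist"); s=telemetry.observe()
m=mask(p,"red"); m[:,:240]=0; v,u=np.nonzero(m); dd=d[v,u]
R=Ro.from_euler("xyz",s["tool_rot"]).as_matrix()
w=(world(c,np.c_[u,v],dd)-s["tool_pos"])@R*1000
for r in range(v.min(),v.max()+1,4):
    k=v==r; print(r,k.sum(),np.median(w[k],0).round(1),np.ptp(w[k][:,1]).round(0))
p=look("scene"); cv2.imwrite("pics/s2.png",cv2.resize(p[120:280,240:460,::-1],None,fx=3.5,fy=3.5))
```

```text
244 1 [ 16.5  -2.3 164. ] 0.0
248 31 [ 15.3  -0.9 162. ] 15.0
252 43 [ 14.7  -1.3 158.9] 21.0
256 52 [ 14.2  -0.6 155.7] 25.0
260 59 [ 12.6  -1.8 154.8] 28.0
264 64 [ 10.6  -0.5 154.7] 31.0
268 67 [  8.4  -0.9 154.9] 33.0
272 70 [  6.4  -0.6 154.7] 33.0
276 70 [  4.4  -0.7 154.4] 33.0
280 70 [  2.2  -0.6 154.4] 33.0
284 71 [-1.000e-01 -9.000e-01  1.547e+02] 34.0
288 70 [ -2.2  -1.1 154.5] 33.0
292 69 [ -4.5  -0.9 154.6] 33.0
red [349. 133.] 381 0.0995 [0.476  0.1557] [0.056 0.057]
red [408. 138.] 149 0.2222 [0.6683 0.1235] [0.048 0.046]
red [288. 173.] 346 0.0793 [ 0.4746 -0.0202] [0.048 0.049]
red [147. 235.] 323 0.0613 [ 0.4174 -0.333 ] [0.041 0.041]
blue [397. 197.] 642 0.0441 [0.6611 0.141 ] [0.071 0.071]
blue [363. 213.] 703 0.0439 [0.6451 0.0506] [0.071 0.071]
blue [326. 232.] 784 0.0438 [ 0.6329 -0.0406] [0.071 0.071]
blue [286. 250.] 865 0.0439 [ 0.6172 -0.1305] [0.072 0.07 ]
```

View pics/s2.png

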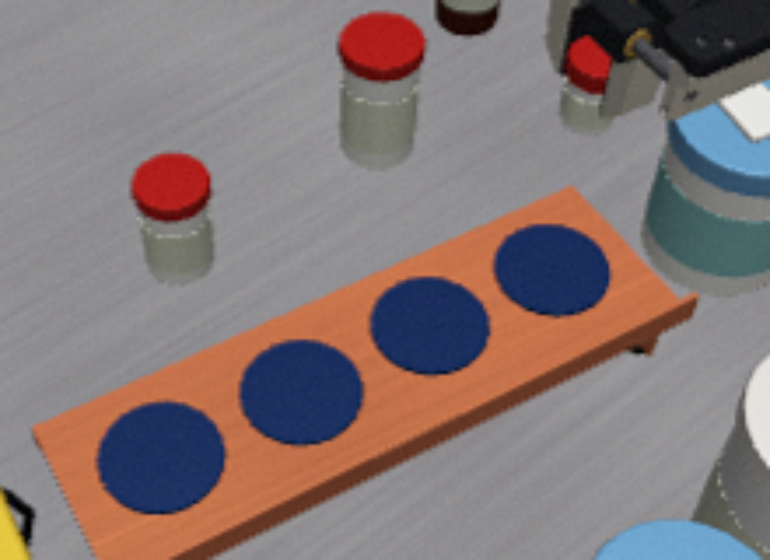

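The small pot hangs upright in the fingers with the lid about centred. In this 3.5x crop mat D (next to the wipes tub) is clear at (550,270).

```bash
python3 -m crank '[[-1,-2,1,35,-0.01],[-1,-2,1,70,-0.01],[-1,-2,1,100,-0.01],[-1,-2,1,115,-0.01],[-1,-2,1,122,-0.01],[-1,-2,1,125,-0.01],[-1,-2,1,127,-0.01],[-1,-2,1,128,-0.01],[-1,-2,1,129,-0.01],[-1,-2,1,130,-0.01],[-1,-2,1,130,-0.01],[-1,-2,1,130,-0.01]]'; python3 -c "
from h import *
go(.660,.1405,.0855,1.41)"
```

```text
time: 5.93
tool_pos: [0.6607, 0.1405, 0.2472]
tool_rot: [3.141, -0.0, 1.41]
contact_force: [0.5, 0.1, -0.1]
opening: 0.0336
grip_force: 15.0
t 5.9 grasp pt [0.6608 0.1405 0.0882] yaw 1.41 open 0.0336 F [ 0.5  0.1 -0.1]
shift [-0.2 -0.8  2.7] roll -0.0
```

Lowering in millimetre steps until it touches.

```bash
python3 -m crank '[[-1,0,0,1,0],[-1,0,0,1.5,0],[-1,0,0,2,0],[-1,0,0,2,0],[-1,0,0,2.5,0],[-1,0,0,2.5,0],[-1,0,0,2.5,0]]'; python3 -c "
from h import *
go(.660,.1405,.0855,1.41)"
```

```text
time: 6.52
tool_pos: [0.6606, 0.1405, 0.2441]
tool_rot: [-3.141, 0.0, 1.41]
contact_force: [-0.1, 0.3, 0.1]
opening: 0.0337
grip_force: 15.0
t 6.5 grasp pt [0.6606 0.1405 0.0851] yaw 1.41 open 0.0337 F [-0.1  0.3  0.1]
shift [-0.1 -0.6 -0.4] roll -0.0
```

```bash
python3 -m crank '[[-1,0,0,0.5,0],[-1,0,0,0.5,0],[-1,0,0,1,0],[-1,0,0,1,0],[-1,0,0,1,0]]';python3 -m crank '[[-1,0,0,0.5,0],[-1,0,0,0.5,0],[-1,0,0,1,0],[-1,0,0,1,0],[-1,0,0,1,0]]'; python3 -c "
from h import *
c=cam('wrist'); p,d=vision.read_camera('wrist'); s=telemetry.observe()
m=mask(p,'red'); v,u=np.nonzero(m); k=(abs(u-320)<40)&(v>240); w=world(c,np.c_[u,v][k],d[v,u][k]); print(len(w),np.percentile(w[:,2],[50,80]))
go(.660,.1405,.0855,1.41)"
```

```text
time: 6.93
tool_pos: [0.6606, 0.1405, 0.2436]
tool_rot: [3.141, -0.0, 1.41]
contact_force: [-1.0, 0.4, 2.9]
opening: 0.0332
grip_force: 15.0
time: 7.35
tool_pos: [0.6606, 0.1406, 0.2435]
tool_rot: [3.141, -0.0, 1.41]
contact_force: [-3.8, -0.4, 8.2]
opening: 0.0336
grip_force: 15.0
2940 [0.08915043 0.08977409]
t 7.4 grasp pt [0.6608 0.1406 0.0845] yaw 1.41 open 0.0332 F [-3.7  0.2  8.4]
shift [-0.2 -0.7 -1. ] roll -0.0
```

```bash
python3 -m crank '[[-1,0,0,-1,0],[-1,0,0,-1,0],[0.35,0,0,-1,0],[0.35,0,0,-1,0],[0.35,0,0,-1,0],[0.35,0,0,-1,0],[0.35,0,0,-1,0],[0.35,0,0,-20,0],[0.35,0,0,-55,0],[0.35,0,0,-95,0],[0.35,0,0,-130,0],[0.35,0,0,-150,0]]'; python3 -c "
from h import *
go(.416,-.332,.20,1.41)"
```

```text
time: 8.4
tool_pos: [0.6608, 0.1406, 0.3972]
tool_rot: [3.135, -0.002, 1.41]
contact_force: [0.4, -0.5, -0.1]
opening: 0.0619
grip_force: 0.0
t 8.4 grasp pt [0.6618 0.1406 0.2382] yaw 1.41 open 0.0619 F [ 0.4 -0.5 -0.1]
shift [-506.  -167.1   36.4] roll -0.0
```

```bash
python3 -m crank '[[1,-506,-167,36,0],[1,-506,-167,36,0],[1,-506,-167,36,0],[1,-506,-167,36,0],[1,-506,-167,36,0],[1,-506,-167,36,0],[1,-506,-167,36,0],[1,-506,-167,36,0],[1,-506,-167,36,0],[1,-506,-167,36,0],[1,-506,-167,36,0],[1,-506,-167,36,0]]';python3 -c "
from h import *
go(.416,-.332,.20,1.41)"
```

```text
time: 9.4
tool_pos: [0.429, -0.3036, 0.3586]
tool_rot: [3.141, 0.0, 1.41]
contact_force: [0.9, -1.8, 0.6]
opening: 0.092
grip_force: 0.0
t 9.4 grasp pt [ 0.4291 -0.3036  0.1996] yaw 1.41 open 0.092 F [ 0.9 -1.8  0.6]
shift [-30.1  -8.4  -0.4] roll -0.0
```

```bash
python3 -m crank '[[1,-30,-8,0,0],[1,-30,-8,0,0],[1,-30,-8,0,0]]';python3 -c "
from h import *
look('wrist',show=['red']); look('top')
go(.4147,-.332,.055,1.41)"
```

```text
time: 9.65
tool_pos: [0.4168, -0.3317, 0.3584]
tool_rot: [3.142, -0.0, 1.406]
contact_force: [0.0, -0.5, 0.2]
opening: 0.0917
grip_force: 0.0
red [318. 198.] 1563 0.0618 [ 0.4139 -0.3326] [0.041 0.042]
red [270. 148.] 165 0.0907 [0.661  0.1402] [0.033 0.033]
red [254. 227.] 564 0.1005 [0.4741 0.1577] [0.057 0.057]
red [334. 234.] 401 0.0801 [ 0.472  -0.0182] [0.049 0.047]
red [474. 268.] 286 0.0619 [ 0.4156 -0.3316] [0.04 0.04]
blue [272. 158.] 357 0.0448 [0.6577 0.1427] [0.065 0.067]
blue [308. 164.] 617 0.0445 [0.6428 0.0532] [0.07  0.068]
blue [346. 170.] 629 0.0447 [ 0.6309 -0.0391] [0.068 0.068]
blue [383. 179.] 640 0.0445 [ 0.6158 -0.1284] [0.068 0.068]
t 9.8 grasp pt [ 0.4178 -0.3297  0.1994] yaw 1.41 open 0.0919 F [ 0.6  0.5 -0.2]
shift [ -2.9  -2.7 144.4] roll -0.0
```

```bash
python3 -m crank '[[1,-2,-3,40,0],[1,-2,-3,80,0],[1,-2,-3,110,0],[1,-2,-3,132,0],[1,-2,-3,144,0],[1,-2,-3,144,0],[-0.3,-2,-3,144,0],[-1,-2,-3,144,0],[-1,-2,-3,144,0],[-1,-2,-3,144,0],[-1,-2,-3,144,0],[-1,-2,-3,144,0]]' 15
python3 -m crank '[[-1,0,0,0,0],[-1,0,0,0,0],[-1,0,0,0,0],[-1,0,0,0,0],[-1,0,0,-5,0],[-1,0,0,-25,0],[-1,0,0,-65,0],[-1,0,0,-105,0],[-1,0,0,-145,0],[-1,0,0,-180,0],[-1,0,0,-180,0]]'; python3 -c "
from h import *
go(.6425,.052,.22,1.41)"
```

```text
time: 10.75
tool_pos: [0.4144, -0.332, 0.2151]
tool_rot: [3.141, 0.001, 1.41]
contact_force: [0.4, -0.3, 0.1]
opening: 0.0562
grip_force: 0.0
time: 11.67
tool_pos: [0.415, -0.3324, 0.4023]
tool_rot: [3.131, 0.008, 1.41]
contact_force: [-0.0, -0.8, -0.6]
opening: 0.0414
grip_force: 15.0
t 11.7 grasp pt [ 0.4165 -0.334   0.2433] yaw 1.41 open 0.0414 F [-0.  -0.8 -0.6]
shift [417.4 161.1  21.6] roll -0.0
```

```bash
python3 -m crank '[[-1,417,161,12,0],[-1,417,161,12,0],[-1,417,161,12,0],[-1,417,161,12,0],[-1,417,161,12,0],[-1,417,161,12,0],[-1,417,161,12,0],[-1,417,161,12,0],[-1,417,161,12,0],[-1,417,161,12,0],[-1,417,161,12,0],[-1,417,161,12,0]]'; python3 -m crank '[[-1,0,0,5,0],[-1,0,0,5,0]]'
cat >> h.py <<'E'
def held():
    c=cam("wrist"); s=telemetry.observe(); p,d=vision.read_camera("wrist")
    m=mask(p,"red"); v,u=np.nonzero(m); R=Ro.from_euler("xyz",s["tool_rot"]).as_matrix()
    w=(world(c,np.c_[u,v],d[v,u])-s["tool_pos"])@R*1000; k=(abs(w[:,1])<35)&(abs(w[:,2]-152)<12)&(abs(w[:,0])<40)
    w=w[k]; zt=np.percentile(w[:,2],30); t=w[w[:,2]<zt+2]
    print("held: lid top z",zt.round(1),"x max",t[:,0].max().round(1),"y mid",((t[:,1].min()+t[:,1].max())/2).round(1))
E
python3 -c "
from h import *
held()
go(.6425,.052,.101,1.41)"
```

```text
time: 12.67
tool_pos: [0.6415, 0.0593, 0.381]
tool_rot: [-3.141, -0.002, 1.415]
contact_force: [-0.6, -1.6, -1.4]
opening: 0.0414
grip_force: 15.0
time: 12.83
tool_pos: [0.6397, 0.0538, 0.3757]
tool_rot: [-3.139, 0.001, 1.41]
contact_force: [-0.1, -0.7, -1.6]
opening: 0.0418
grip_force: 15.0
held: lid top z 153.1 x max 20.2 y mid -0.9
t 12.9 grasp pt [0.6392 0.0531 0.2173] yaw 1.409 open 0.0413 F [-0.8  0.8 -0.2]
shift [ -0.4   3.7 116.3] roll -0.001
```

```bash
python3 -m crank '[[-1,0,4,35,0],[-1,0,4,70,0],[-1,0,4,95,0],[-1,0,4,106,0],[-1,0,4,110,0],[-1,0,4,112,0],[-1,0,4,113,0],[-1,0,4,114,0],[-1,0,4,115,0],[-1,0,4,115.5,0],[-1,0,4,116,0],[-1,0,4,116,0]]'; python3 -m crank '[[-1,0,0,0.5,0],[-1,0,0,0.5,0],[-1,0,0,1,0],[-1,0,0,1,0],[-1,0,0,1,0]]'; python3 -c "
from h import *
go(.6425,.053,.100,1.41)"
```

```text
time: 13.88
tool_pos: [0.6441, 0.0534, 0.2618]
tool_rot: [3.141, 0.0, 1.41]
contact_force: [-0.3, -0.2, -1.2]
opening: 0.0414
grip_force: 15.0
time: 14.3
tool_pos: [0.6441, 0.0533, 0.2604]
tool_rot: [-3.141, 0.0, 1.41]
contact_force: [0.9, -0.9, -0.8]
opening: 0.0421
grip_force: 15.0
t 14.3 grasp pt [0.644  0.0533 0.1014] yaw 1.41 open 0.0421 F [ 0.9 -0.9 -0.8]
shift [-0.5 -1.5  1.4] roll -0.0
```

```bash
python3 -m crank '[[-1,0,-1.5,0.5,0],[-1,0,-1.5,0.5,0],[-1,0,-1.5,1,0],[-1,0,-1.5,1,0],[-1,0,-1.5,1.5,0],[-1,0,-1.5,1.5,0],[-1,0,-1.5,2,0],[-1,0,-1.5,2,0],[-1,0,-1.5,2,0]]'; python3 -m crank '[[-1,0,0,0.5,0],[-1,0,0,0.5,0],[-1,0,0,1,0],[-1,0,0,1,0]]'; python3 -c "
from h import *
go(.6425,.053,.100,1.41)"
```

```text
time: 15.05
tool_pos: [0.6426, 0.0535, 0.2587]
tool_rot: [3.141, 0.0, 1.41]
contact_force: [0.1, 0.4, 0.2]
opening: 0.0413
grip_force: 15.0
time: 15.38
tool_pos: [0.6427, 0.0535, 0.2586]
tool_rot: [3.14, -0.0, 1.41]
contact_force: [-0.8, -0.8, 7.6]
opening: 0.0416
grip_force: 15.0
t 15.4 grasp pt [0.6428 0.0535 0.0996] yaw 1.41 open 0.0416 F [-0.8 -0.8  7.6]
shift [-0.6 -0.2 -0.4] roll -0.0
```

```bash
python3 -m crank '[[-1,0,0,-0.5,0],[0.5,0,0,-0.5,0],[0.5,0,0,-0.5,0],[0.5,0,0,-0.5,0],[0.5,0,0,-0.5,0],[0.5,0,0,-0.5,0],[0.5,0,0,-0.5,0],[0.5,0,0,-20,0],[0.5,0,0,-55,0],[0.5,0,0,-90,0],[0.5,0,0,-110,0],[0.5,0,0,-115,0]]'; python3 -c "
from h import *
go(.4735,-.019,.20,1.41)"
```

```text
time: 16.38
tool_pos: [0.6431, 0.0536, 0.3774]
tool_rot: [3.134, -0.001, 1.41]
contact_force: [-0.2, 0.3, 0.3]
opening: 0.0691
grip_force: 0.0
t 16.4 grasp pt [0.6444 0.0535 0.2184] yaw 1.41 open 0.0691 F [-0.2  0.3  0.3]
shift [ -99.  -157.2   17.1] roll -0.0
```

```bash
python3 -m crank '[[1,-99,-156,17,0],[1,-99,-156,17,0],[1,-99,-156,17,0],[1,-99,-156,17,0],[1,-99,-156,17,0],[1,-99,-156,17,0],[1,-99,-156,17,0]]';python3 -c "
from h import *
look('wrist',show=['red'])
go(.473,-.019,.073,1.41)"
```

```text
time: 16.97
tool_pos: [0.4722, -0.0195, 0.3552]
tool_rot: [-3.141, -0.0, 1.408]
contact_force: [-0.2, 0.4, 0.4]
opening: 0.0917
grip_force: 0.0
red [280.   1.] 90 0.0972 [0.4689 0.1295] [0.016 0.004]
red [548.  79.] 3562 0.1057 [0.6414 0.0517] [0.043 0.042]
red [320. 203.] 2584 0.0798 [ 0.4717 -0.0184] [0.048 0.05 ]
t 17.0 grasp pt [ 0.4732 -0.0192  0.1964] yaw 1.409 open 0.092 F [ 0.3 -0.  -0.2]
shift [  0.2  -0.4 123.4] roll -0.001
```

```bash
python3 -m crank '[[1,1,-1,40,0],[1,1,-1,75,0],[1,1,-1,105,0],[1,1,-1,118,0],[1,1,-1,123,0],[0.2,1,-1,123,0],[-1,1,-1,123,0],[-1,1,-1,123,0],[-1,1,-1,123,0],[-1,1,-1,123,0],[-1,1,-1,123,0],[-1,1,-1,123,0]]' 18
python3 -m crank '[[-1,0,0,0,0],[-1,0,0,0,0],[-1,0,0,0,0],[-1,0,0,-5,0],[-1,0,0,-25,0],[-1,0,0,-65,0],[-1,0,0,-105,0],[-1,0,0,-145,0],[-1,0,0,-150,0],[-1,0,0,-150,0]]'; python3 -c "
from h import *
held()
go(.631,-.039,.22,1.41)"
```

```text
time: 18.02
tool_pos: [0.472, -0.0181, 0.233]
tool_rot: [3.141, 0.0, 1.41]
contact_force: [0.1, -0.4, 1.0]
opening: 0.0495
grip_force: 3.2
time: 18.85
tool_pos: [0.4721, -0.018, 0.385]
tool_rot: [3.136, 0.0, 1.41]
contact_force: [-0.3, 0.6, -1.9]
opening: 0.0491
grip_force: 18.0
held: lid top z 153.4 x max 24.1 y mid -0.8
t 18.9 grasp pt [ 0.4718 -0.018   0.2238] yaw 1.41 open 0.0492 F [ 0.3  0.5 -1.7]
shift [  4.8 160.5   4. ] roll -0.0
```

```bash
python3 -m crank '[[-1,5,160,0,0],[-1,5,160,0,0],[-1,5,160,0,0],[-1,5,160,0,0],[-1,5,160,0,0],[-1,5,160,0,0],[-1,5,160,30,0],[-1,5,160,60,0],[-1,5,160,80,0],[-1,5,160,92,0],[-1,5,160,98,0],[-1,5,160,98,0]]'; python3 -m crank '[[-1,0,0,0,0],[-1,0,0,0,0]]';python3 -c "
from h import *
go(.631,-.0385,.1184,1.41)"
```

```text
time: 19.9
tool_pos: [0.6293, -0.0385, 0.2822]
tool_rot: [-3.136, -0.0, 1.41]
contact_force: [-0.4, 1.1, -0.6]
opening: 0.0493
grip_force: 18.0
time: 20.07
tool_pos: [0.6306, -0.0387, 0.2856]
tool_rot: [3.14, 0.0, 1.41]
contact_force: [0.2, 0.4, -1.5]
opening: 0.0494
grip_force: 18.0
t 20.1 grasp pt [ 0.6309 -0.0388  0.1266] yaw 1.41 open 0.0494 F [ 0.2  0.4 -1.5]
shift [0.3 0.1 8.2] roll -0.0
```

```bash
python3 -m crank '[[-1,0,0,2,0],[-1,0,0,4,0],[-1,0,0,5,0],[-1,0,0,6,0],[-1,0,0,6.5,0],[-1,0,0,7,0],[-1,0,0,7.5,0],[-1,0,0,8,0],[-1,0,0,8,0],[-1,0,0,8.5,0],[-1,0,0,8.5,0],[-1,0,0,8.5,0]]'; python3 -m crank '[[-1,0,0,0.5,0],[-1,0,0,0.5,0],[-1,0,0,0.5,0]]'
```

```text
time: 21.07
tool_pos: [0.6307, -0.0387, 0.2769]
tool_rot: [3.141, 0.0, 1.41]
contact_force: [-1.2, 0.6, 5.9]
opening: 0.0499
grip_force: 18.0
time: 21.32
tool_pos: [0.6307, -0.0387, 0.2769]
tool_rot: [3.14, 0.0, 1.41]
contact_force: [-1.7, 0.6, 8.5]
opening: 0.0494
grip_force: 18.0
```

```bash
python3 -m crank '[[-1,0,0,-0.5,0],[0.7,0,0,-0.5,0],[0.7,0,0,-0.5,0],[0.7,0,0,-0.5,0],[0.7,0,0,-0.5,0],[0.7,0,0,-0.5,0],[0.7,0,0,-0.5,0],[0.7,0,0,-20,0],[0.7,0,0,-55,0],[0.7,0,0,-90,0],[0.7,0,0,-105,0],[0.7,0,0,-105,0]]'; python3 -c "
from h import *
go(.474,.157,.21,1.41)"
```

```text
time: 22.32
tool_pos: [0.6312, -0.0388, 0.3855]
tool_rot: [3.133, 0.0, 1.41]
contact_force: [1.2, 0.1, 0.4]
opening: 0.0779
grip_force: 0.0
t 22.3 grasp pt [ 0.6326 -0.0391  0.2265] yaw 1.41 open 0.0779 F [1.2 0.1 0.4]
shift [ 168.1 -188.1   14.8] roll -0.0
```

```bash
python3 -m crank '[[1,168,-187,15,0],[1,168,-187,15,0],[1,168,-187,15,0],[1,168,-187,15,0],[1,168,-187,15,0],[1,168,-187,15,0],[1,168,-187,15,0],[1,168,-187,15,0],[1,168,-187,15,0]]';python3 -c "
from h import *
look('wrist',show=['red'])
go(.474,.157,.093,1.41)"
```

```text
time: 23.07
tool_pos: [0.4732, 0.157, 0.3651]
tool_rot: [3.142, 0.001, 1.411]
contact_force: [-0.6, -0.2, 0.4]
opening: 0.0917
grip_force: 0.0
red [540. 188.] 1462 0.0895 [0.6579 0.14  ] [0.034 0.034]
red [320. 206.] 3737 0.0998 [0.4728 0.158 ] [0.057 0.058]
t 23.1 grasp pt [0.4737 0.1564 0.2061] yaw 1.409 open 0.0919 F [-0.2  0.4  0.4]
shift [  0.7   0.2 113.1] roll -0.001
```

```bash
python3 -m crank '[[1,1,0,40,0],[1,1,0,75,0],[1,1,0,100,0],[1,1,0,110,0],[1,1,0,113,0],[1,1,0,113,0],[-1,1,0,113,0],[-1,1,0,113,0],[-1,1,0,113,0],[-1,1,0,113,0],[-1,1,0,113,0],[-1,1,0,113,0]]' 22
python3 -m crank '[[-1,0,0,0,0],[-1,0,0,0,0],[-1,0,0,0,0],[-1,0,0,-5,0],[-1,0,0,-25,0],[-1,0,0,-65,0],[-1,0,0,-105,0],[-1,0,0,-145,0],[-1,0,0,-170,0],[-1,0,0,-170,0],[-1,0,0,-170,0]]'; python3 -c "
from h import *
held()
go(.616,-.1285,.25,1.41)"
```

```text
time: 24.12
tool_pos: [0.4732, 0.1581, 0.2529]
tool_rot: [3.141, -0.0, 1.41]
contact_force: [0.4, 0.2, 1.9]
opening: 0.0572
grip_force: 22.0
time: 25.03
tool_pos: [0.4729, 0.1581, 0.4231]
tool_rot: [3.14, -0.0, 1.41]
contact_force: [-0.3, -0.6, -3.5]
opening: 0.0569
grip_force: 22.0
held: lid top z 153.4 x max 28.4 y mid -0.7
t 25.1 grasp pt [0.4723 0.1579 0.2624] yaw 1.41 open 0.0571 F [-1.   0.2 -3.5]
shift [-259.6  187.7   12.3] roll -0.0
```

```bash
python3 -m crank '[[-1,-259,188,0,0],[-1,-259,188,0,0],[-1,-259,188,0,0],[-1,-259,188,0,0],[-1,-259,188,0,0],[-1,-259,188,0,0],[-1,-259,188,0,0],[-1,-259,188,0,0],[-1,-259,188,0,0],[-1,-259,188,0,0],[-1,-259,188,25,0],[-1,-259,188,50,0]]'; python3 -m crank '[[-1,0,0,25,0],[-1,0,0,45,0],[-1,0,0,58,0],[-1,0,0,63,0],[-1,0,0,65,0],[-1,0,0,65,0],[-1,0,0,65,0],[-1,0,0,65,0]]';python3 -c "
from h import *
go(.616,-.128,.1384,1.41)"
```

```text
time: 26.08
tool_pos: [0.6169, -0.1266, 0.3716]
tool_rot: [3.141, -0.0, 1.411]
contact_force: [0.8, 0.6, -3.8]
opening: 0.0573
grip_force: 22.0
time: 26.75
tool_pos: [0.6174, -0.1275, 0.3087]
tool_rot: [3.14, 0.0, 1.41]
contact_force: [-0.0, 0.1, -2.7]
opening: 0.0576
grip_force: 22.0
t 26.8 grasp pt [ 0.6177 -0.1277  0.1497] yaw 1.41 open 0.0576 F [-0.   0.1 -2.7]
shift [-0.6 -1.6 11.3] roll 0.0
```

```bash
python3 -m crank '[[-1,-1,-1,3,0],[-1,-1,-1,6,0],[-1,-1,-1,8,0],[-1,-1,-1,9,0],[-1,-1,-1,9.5,0],[-1,-1,-1,10,0],[-1,-1,-1,10.5,0],[-1,-1,-1,11,0],[-1,-1,-1,11.5,0],[-1,-1,-1,11.5,0],[-1,-1,-1,11.5,0],[-1,-1,-1,11.5,0]]'; python3 -m crank '[[-1,0,0,0.5,0],[-1,0,0,0.5,0],[-1,0,0,0.5,0]]'
```

```text
time: 27.75
tool_pos: [0.6159, -0.1281, 0.2978]
tool_rot: [3.141, -0.0, 1.41]
contact_force: [-4.2, 3.4, 10.4]
opening: 0.0575
grip_force: 22.0
time: 28.0
tool_pos: [0.6159, -0.128, 0.2978]
tool_rot: [3.14, -0.0, 1.41]
contact_force: [-4.7, 4.4, 11.9]
opening: 0.0574
grip_force: 22.0
```

```bash
python3 -m crank '[[-1,0,0,-0.5,0],[0.9,0,0,-0.5,0],[0.9,0,0,-0.5,0],[0.9,0,0,-0.5,0],[0.9,0,0,-0.5,0],[0.9,0,0,-0.5,0],[0.9,0,0,-0.5,0],[0.9,0,0,-20,0],[0.9,0,0,-55,0],[0.9,0,0,-90,0],[0.9,0,0,-100,0],[0.9,0,0,-100,0]]'; python3 -m crank '[[1,-40,-40,0,0],[1,-80,-80,0,0],[1,-120,-120,0,0],[1,-160,-160,0,0],[1,-190,-160,0,0],[1,-220,-160,0,0],[1,-220,-160,0,0],[1,-220,-160,0,0]]'; python3 -c "
from h import *
p=look('top'); q=look('scene'); cv2.imwrite('pics/f.png',np.vstack([cv2.resize(p[100:280,160:480],(640,360)),cv2.resize(q[100:300,180:500],(384,240)).repeat(1,1) if 0 else cv2.resize(np.pad(q[110:290,180:500],((0,0),(0,0),(0,0))),(640,240))])[:,:,::-1])
go(.6,0,.2,1.41)"
```

```text
time: 29.0
tool_pos: [0.6165, -0.1287, 0.3994]
tool_rot: [3.134, 0.001, 1.41]
contact_force: [0.6, 0.3, 0.6]
opening: 0.0873
grip_force: 0.0
time: 29.67
tool_pos: [0.4203, -0.3239, 0.3938]
tool_rot: [-3.139, 0.0, 1.405]
contact_force: [0.9, 0.3, 0.7]
opening: 0.0918
grip_force: 0.0
red [270. 148.] 163 0.0905 [0.6615 0.1402] [0.033 0.032]
red [307. 155.] 263 0.1064 [0.6438 0.053 ] [0.042 0.041]
red [348. 160.] 396 0.1244 [ 0.6311 -0.0386] [0.049 0.049]
red [388. 165.] 560 0.1441 [ 0.618  -0.1236] [0.057 0.057]
blue [272. 158.] 359 0.0449 [0.6583 0.1428] [0.065 0.067]
blue [308. 168.] 293 0.0447 [0.6378 0.053 ] [0.059 0.068]
blue [345. 176.] 216 0.0444 [ 0.6246 -0.0392] [0.056 0.068]
blue [387. 187.] 136 0.0443 [ 0.6018 -0.1297] [0.04  0.065]
red [400. 185.] 181 0.0898 [0.6624 0.1384] [0.033 0.035]
red [365. 195.] 307 0.1057 [0.6449 0.0504] [0.04 0.04]
red [326. 209.] 488 0.1237 [ 0.6331 -0.0413] [0.049 0.049]
red [284. 221.] 732 0.1437 [ 0.6186 -0.1256] [0.057 0.056]
blue [397. 199.] 400 0.0439 [0.6612 0.1412] [0.071 0.072]
blue [362. 216.] 370 0.0439 [0.6448 0.051 ] [0.071 0.071]
blue [326. 237.] 334 0.0438 [ 0.6331 -0.0406] [0.071 0.07 ]
blue [283. 257.] 287 0.0438 [ 0.6181 -0.1315] [0.069 0.068]
t 29.8 grasp pt [ 0.4219 -0.3203  0.2349] yaw 1.407 open 0.0918 F [-0.1  0.8  0.4]
shift [345.  123.6  35.3] roll -0.003
```

View pics/f.png

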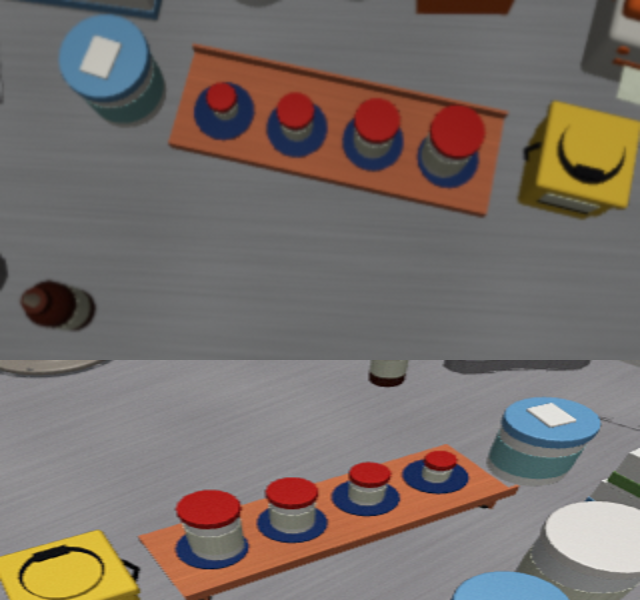

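All four stand upright in the right order. The largest sits about 5 mm off along the ledge, and there is plenty of time, so I'll re-centre it.

```bash
python3 -m crank '[[1,40,40,0,0],[1,80,80,0,0],[1,120,120,0,0],[1,160,160,0,0],[1,195,160,0,0],[1,224,160,0,0],[1,224,160,0,0],[1,224,160,0,0],[1,224,160,0,0],[1,224,160,0,0]]'; python3 -c "
from h import *
held()
look('wrist',show=['red'])
go(.6175,-.1245,.138,1.41)"
```

```text
time: 30.6
tool_pos: [0.6167, -0.1235, 0.3946]
tool_rot: [-3.14, 0.0, 1.412]
contact_force: [0.9, 0.2, -0.7]
opening: 0.0918
grip_force: 0.0Traceback (most recent call last):
  File "<string>", line 3, in <module>
    held()
    ~~~~^^
  File "h.py", line 40, in held
    w=w[k]; zt=np.percentile(w[:,2],30); t=w[w[:,2]<zt+2]
               ~~~~~~~~~~~~~^^^^^^^^^^^
    return _quantile_unchecked(
        a, q, axis, out, overwrite_input, method, keepdims, weights)
    return _ureduce(a,
                    func=_quantile_ureduce_func,
    ...<5 lines>...
                    overwrite_input=overwrite_input,
                    method=method)
    r = func(a, **kwargs)
    result = _quantile(arr,
                       quantiles=q,
    ...<2 lines>...
                       out=out,
                       weights=wgt)
    slices_having_nans = np.isnan(arr[-1, ...])
                                  ~~~^^^^^^^^^
IndexError: index -1 is out of bounds for axis 0 with size 0
```

```bash
python3 -c "
from h import *
look('wrist',show=['red'])
go(.6175,-.1245,.138,1.41)"
```

```text
red [321.  96.] 3558 0.1238 [ 0.6298 -0.0399] [0.049 0.049]
red [320. 212.] 4200 0.1438 [ 0.6156 -0.1238] [0.057 0.058]
t 30.7 grasp pt [ 0.6162 -0.125   0.2361] yaw 1.409 open 0.0918 F [ 0.9 -0.2 -0.6]
shift [ 0.7  1.3 98.1] roll -0.001
```

```bash
python3 -m crank '[[1,1,0,35,0],[1,1,0,65,0],[1,1,0,88,0],[1,1,0,96,0],[1,1,0,98,0],[1,1,0,98,0],[-1,1,0,98,0],[-1,1,0,98,0],[-1,1,0,98,0],[-1,1,0,98,0],[-1,1,0,98,0],[-1,1,0,98,0]]' 22
python3 -m crank '[[-1,0,0,0,0],[-1,0,0,0,0],[-1,0,0,-2,0],[-1,0,0,-4,0],[-1,0,0,-6,0],[-1,0,0,-6,0],[-1,-2.5,0,-6,0],[-1,-5,0,-6,0],[-1,-5,0,-6,0],[-1,-5,0,-6,0]]'; python3 -c "
from h import *
held()
p=look('wrist',show=['red']); cv2.imwrite('pics/w9.png',p[:,:,::-1])
q,_=vision.read_camera('scene'); cv2.imwrite('pics/s9.png',cv2.resize(q[180:290,230:370,::-1],None,fx=4,fy=4))
go(.616,-.1285,.138,1.41)"
```

```text
time: 31.7
tool_pos: [0.6169, -0.1236, 0.2979]
tool_rot: [3.141, 0.0, 1.41]
contact_force: [-0.7, 0.8, 3.1]
opening: 0.0571
grip_force: 22.0
time: 32.53
tool_pos: [0.616, -0.1288, 0.3033]
tool_rot: [-3.141, -0.0, 1.409]
contact_force: [-0.3, -0.2, -3.3]
opening: 0.0572
grip_force: 22.0
held: lid top z 154.3 x max 28.4 y mid -0.7
red [321.  84.] 9086 0.1239 [ 0.6299 -0.0397] [0.05  0.051]
red [320. 263.] 7081 0.1493 [ 0.6152 -0.1169] [0.058 0.044]
red [320. 326.] 625 0.1492 [ 0.6119 -0.1522] [0.036 0.011]
t 32.7 grasp pt [ 0.616  -0.1286  0.1444] yaw 1.41 open 0.0573 F [ 0.   0.1 -2.7]
shift [ 0.1 -0.   6.4] roll -0.0
```

View pics/s9.png

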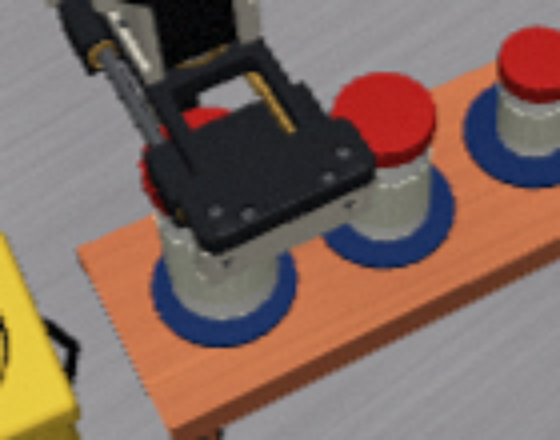

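The crop shows the largest pot held upright over its mat at (225,290), clear of its neighbour. Lowering it.

```bash
python3 -m crank '[[-1,0,0,2,0],[-1,0,0,3.5,0],[-1,0,0,4.5,0],[-1,0,0,5,0],[-1,0,0,5.5,0],[-1,0,0,6,0],[-1,0,0,6,0],[-1,0,0,6,0],[-1,0,0,6,0]]'; python3 -m crank '[[0.9,0,0,0,0],[0.9,0,0,0,0],[0.9,0,0,0,0],[0.9,0,0,0,0],[0.9,0,0,0,0],[0.9,0,0,0,0],[0.9,0,0,-20,0],[0.9,0,0,-55,0],[0.9,0,0,-90,0],[0.9,0,0,-100,0],[0.9,0,0,-100,0]]'; python3 -m crank '[[1,-40,-40,0,0],[1,-80,-80,0,0],[1,-120,-120,0,0],[1,-160,-160,0,0],[1,-190,-160,0,0],[1,-220,-160,0,0],[1,-220,-160,0,0],[1,-220,-160,0,0]]'; python3 -c "
from h import *
look('top'); look('scene',show=['red'])
p,d=vision.read_camera('top'); print(world(cam('top'),[(185,250)],d[250,185]))"
```

```text
time: 33.43
tool_pos: [0.616, -0.1286, 0.2979]
tool_rot: [3.141, 0.0, 1.41]
contact_force: [-2.2, 1.0, 2.9]
opening: 0.0571
grip_force: 22.0
time: 34.35
tool_pos: [0.6164, -0.1286, 0.4015]
tool_rot: [3.134, 0.001, 1.41]
contact_force: [0.0, 0.1, 0.1]
opening: 0.0874
grip_force: 0.0
time: 35.02
tool_pos: [0.4203, -0.3239, 0.3958]
tool_rot: [-3.139, 0.001, 1.405]
contact_force: [0.2, -1.0, -0.5]
opening: 0.0919
grip_force: 0.0
red [270. 148.] 162 0.0907 [0.661  0.1401] [0.032 0.033]
red [307. 155.] 262 0.1065 [0.6437 0.0527] [0.041 0.04 ]
red [348. 160.] 396 0.1243 [ 0.6313 -0.0385] [0.049 0.048]
red [391. 166.] 558 0.1442 [ 0.6164 -0.1291] [0.057 0.056]
blue [272. 158.] 358 0.0447 [0.6579 0.1427] [0.067 0.067]
blue [308. 168.] 295 0.0446 [0.6382 0.0529] [0.06  0.068]
blue [345. 176.] 220 0.0444 [ 0.6243 -0.039 ] [0.056 0.068]
blue [381. 185.] 144 0.0444 [ 0.61   -0.1282] [0.057 0.067]
red [400. 185.] 182 0.0897 [0.6623 0.1385] [0.032 0.033]
red [365. 195.] 303 0.1057 [0.6444 0.0507] [0.041 0.04 ]
red [326. 209.] 484 0.1237 [ 0.6324 -0.0412] [0.048 0.049]
red [281. 222.] 736 0.1436 [ 0.6174 -0.13  ] [0.057 0.057]
[[0.41361758 0.2914125  0.12457181]]
```

All four pots are within about 3 mm of their mats' centres, and the bottle has not moved.

```bash
python3 -c "
from cell import ticket; print(ticket.hand_in())"
```

```text
the job is handed in; nothing more can be done
None
```

The job is handed in: all four pots stand upright on the mats, largest by the sharps bin down to smallest, each measured within about 3 mm of its mat's centre, and the wash bottle is where it was.

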